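# Rack the loose sockets in order of size

## Task

Put the four loose wrench sockets back on the socket strip, one standing upright in the middle of each white ring, in order of size: the smallest beside the red end block, growing to the largest beside the grey end block. Leave the oil bottle, the tape roll and the reference block where they are.

Things in the scene. Friction and masses are not known exactly. Their poses are not given: they have to be found in the camera images.
- socket_1: the smallest of four loose steel wrench sockets: a plain upright cylinder 24 mm in diameter and 36 mm tall, with a six-sided mouth on top (take it by its outside; the mouth counts as solid) and a narrow dark band round the middle; stands on the bench. Origin: centre of its underside, z up along its axis; its yaw does not matter
- socket_2: the second smallest of four loose steel wrench sockets: a plain upright cylinder 32 mm in diameter and 44 mm tall, with a six-sided mouth on top (take it by its outside; the mouth counts as solid) and a narrow dark band round the middle; stands on the bench. Origin: centre of its underside, z up along its axis; its yaw does not matter
- socket_3: the second largest of four loose steel wrench sockets: a plain upright cylinder 40 mm in diameter and 52 mm tall, with a six-sided mouth on top (take it by its outside; the mouth counts as solid) and a narrow dark band round the middle; stands on the bench. Origin: centre of its underside, z up along its axis; its yaw does not matter
- socket_4: the largest of four loose steel wrench sockets: a plain upright cylinder 48 mm in diameter and 60 mm tall, with a six-sided mouth on top (take it by its outside; the mouth counts as solid) and a narrow dark band round the middle; stands on the bench. Origin: centre of its underside, z up along its axis; its yaw does not matter
- strip: flat fixed socket strip lying on the bench, 296 (x) by 66 (y) by 8 mm thick, black rubber face with four equal white rings (56 mm outside) in a row along its own x. Origin: centre of its underside, z up; the ring centres lie at x = -93, -31, +31 and +93 mm, y = 0, on the top face at z = 8 mm. It turns about the vertical from start to start
- red_end: red fixed block across one end of the strip, 18 by 68 by 12 mm high, origin at the centre of its underside, z up; marks the end where the row begins (smallest socket). The red and grey blocks are at x = -145 and +145 mm of the strip, either way round, changing from start to start
- grey_end: grey fixed block across one end of the strip, 18 by 68 by 12 mm high, origin at the centre of its underside, z up; marks the end where the row finishes (largest socket). The red and grey blocks are at x = -145 and +145 mm of the strip, either way round, changing from start to start
- oil_bottle: small amber bottle with black cap, 32 mm diameter, 77 mm tall, loose bystander; origin: centre of its underside
- tape_roll: roll of black tape lying flat, about 67 mm across, 19 mm high, loose bystander; origin: centre of its underside
- ref_block: light grey square reference block, 40 by 40 by 18 mm, loose bystander; origin: centre of its underside, sides along its x and y
Things that resemble listed ones, but are neither listed nor needed, are in the scene too. What is shaped like the socket_4 but pink or turquoise is not meant.

How it is judged (in metres and radians):
At the end, for the whole second after the job is handed in: All four sockets stand upright (within about 7 degrees) and at rest on the strip, mouths up, each within 12 mm of its ring centre along and across the strip, ordered from the smallest at the red block to the largest at the grey block (((x of red_end in the frame of strip below 0 m and x of socket_1 in the frame of strip between -0.105 and -0.081 m and x of socket_2 in the frame of strip between -0.043 and -0.019 m and x of socket_3 in the frame of strip between 0.019 and 0.043 m and x of socket_4 in the frame of strip between 0.081 and 0.105 m) or (x of red_end in the frame of strip above 0 m and x of socket_1 in the frame of strip between 0.081 and 0.105 m and x of socket_2 in the frame of strip between 0.019 and 0.043 m and x of socket_3 in the frame of strip between -0.043 and -0.019 m and x of socket_4 in the frame of strip between -0.105 and -0.081 m)) and y of socket_1 in the frame of strip between -0.012 and 0.012 m and z of socket_1 in the frame of strip between 0.004 and 0.012 m and angle between each of socket_1, socket_2, socket_3, socket_4's own z axis and vertical below 0.12 rad and linear speed of each of socket_1, socket_2, socket_3, socket_4 below 0.02 m/s and angular speed of each of socket_1, socket_2, socket_3, socket_4 below 0.2 rad/s and y of socket_2 in the frame of strip between -0.012 and 0.012 m and z of socket_2 in the frame of strip between 0.004 and 0.012 m and y of socket_3 in the frame of strip between -0.012 and 0.012 m and z of socket_3 in the frame of strip between 0.004 and 0.012 m and y of socket_4 in the frame of strip between -0.012 and 0.012 m and z of socket_4 in the frame of strip between 0.004 and 0.012 m); the robot touches nothing.
It fails at once if the oil bottle is moved by more than 20 mm or tipped (distance of oil_bottle from where it was at the start of the episode above 0.02 m or angle between oil_bottle's own z axis and vertical above 0.5 rad).
It fails at once if the tape roll is moved by more than 20 mm or tipped (distance of tape_roll from where it was at the start of the episode above 0.02 m or angle between tape_roll's own z axis and vertical above 0.5 rad).
It fails at once if the reference block is moved by more than 20 mm or tipped (distance of ref_block from where it was at the start of the episode above 0.02 m or angle between ref_block's own z axis and vertical above 0.5 rad).
It also fails if it takes over 83 s, if anything falls off the work surface, if the arm or the gripper's body presses on something with over 40 N, if the wrist force passes 120 N, or if a joint passes its speed limit or range.

## Robot

A 6-joint arm with a two-finger parallel gripper is mounted at the origin on a cart in front of the work surface, level with it; the furniture and walls round the work are solid. World frame = base frame: x ahead of the robot, y to its left, z up, the work surface at z = 0. Lengths are in m, angles in degrees, forces in N, time in s.
With the tool pointing down it reaches from about 0.35 to 0.875 m from the base axis. Payload 4.2 kg.
Tool frame: the origin (TCP) lies midway between the tips of the shut fingers; the grasp point (between the pads) lies r.grasp_offset behind it (r.grasp_offset is the distance from the TCP to the grasp point, in m); z points along the fingers, y is the direction in which the jaws open and shut (so a half turn about z gives the same grasp; the last joint's range is limited). The gripper opens to 87 mm and grips with 3 to 60 N. Pads are 19 mm wide; open, the fingers measure 117 mm over their backs; the gripper's body (75 mm by 190 mm) begins 51 mm behind the grasp point.
Start: joints at [89.358, 22.042, 0.453, 0, -68.411, -14.817], TCP at [0.167, 0.602, 0.223] pointing down, gripper open.
Joint ranges: [-179.83, 179.83], [-69.29, 118.12], [-61.27, 80.66], [-181.25, 117.63], [-171.15, -9.14], [-177.46, 177.46]. Speed limits (degrees/s): [159.86, 159.86, 180, 180, 180, 180].

## Interface

Orientations are given as a 3x3 rotation matrix whose columns are the frame's x, y, z axes.
In Python, from station import sense, optics, r gives the robot as it stands. The module is installed in compiled form; this text tells all that it offers.
- The arm moves only by the tool servo_tool, never from a script. Its argument "deltas" is a list of rows, each an object with "slide": the shift along the tool's x, y, z in units of 25 mm (1.0 is 25 mm), a list of three; "spin": the turn about the tool's z in units of 8 degrees (1.0 is 8 degrees). A call has 1 to 10 rows; each row shifts and turns the pose as measured when the row begins, along the tool's axes as they then stand; what a row does not reach is not made up. A row lasts 1/10 s, in which the tool goes at most 50 mm and 8.59 degrees, less where a joint would pass 70% of its speed; a pose out of reach is approached as far as the arm can. A call is refused whole if a number of a shift passes 1 or a number of a turn 1, either way. A call with a gripper value outside its range is refused whole. "gripper" is the closure in counts, from 0 (fully open) to 255 (shut), set as the call begins (left out, the last holds). The fingers move at their own pace and stop on an object; the grip force is fixed at half the most. Time passes only in rows, so rows that do not move let the fingers close. It gives the time, the measured TCP pose, the force and the opening at its end, in the units of the state.
- sense(): the state, without advancing time (a new reading comes with each control period).
- optics.capture(name): name is "scene" or "side" or "wrist"; returns a dict with "frame" (384x512x3 uint8, red, green, blue), "camera_matrix" (3x3 intrinsics, pixels), "eye" and "rotation" of the camera in the world. Camera axes: x right, y down, z forward; pixel columns grow to the right and rows downward; lengths in m; the calibration is good to about 2 mm. A picture is of the moment at which its call begins. There is no depth.
- r.finish_job(): hands the job in, once; it reports no verdict.
The state is a dict: "time_s": time; "joints": joint angles; "joint_velocities": joint speeds; "effort": joint torques, N m; "tcp_pos": TCP position; "ee_rot": TCP orientation; "wrist_force": force on the tool from outside, world axes, zero at the start; "moment": the same for the moment, N m; "gripper_width": opening from 0.0 (shut) to 1.0 (fully open).
Only numpy, scipy, OpenCV 4.12 (cv2) and the standard library are available. Lean on these libraries where they do the work, as an engineer would, in place of code of your own. Each camera call takes 0.05 s, during which the arm holds its last target.

## Working session

There is one attempt and no reset: what is moved stays moved. The work goes in short steps, Python scripts to look and compute and a tool call to move; the robot and the scene stay as the last step left them, time stands still between calls to the robot, and variables do not carry over. Pictures are saved under pics/ and viewed, and the job is handed in when it is done.

Besides the shell and the picture viewer there is one more tool, called after "Emit:" as a command line: name --argument value ..., lists and objects as JSON in quotes. servo_tool: Moves the arm, as the interface text tells. Its arguments: {"type":"object","properties":{"deltas":{"type":"array"},"gripper":{"type":"number"}},"required":["deltas"]}

```bash
mkdir -p pics; python3 - <<'E'
from station import sense, optics, r
import cv2,pickle
s=sense();print(s['time_s'],s['tcp_pos'],s['ee_rot'],s['gripper_width'],r.grasp_offset)
d={}
for n in("scene","side","wrist"):
    c=optics.capture(n);d[n]=c
    cv2.imwrite(f'pics/{n}0.png',c['frame'][:,:,::-1]);print(n,c['eye'],c['rotation'],c['camera_matrix'])
pickle.dump(d,open('d0.pkl','wb'))
E
```

```text
0.0 [0.1663934  0.60181107 0.22147326] [[ 9.63779642e-01 -2.66699344e-01 -5.10885023e-04]
 [-2.66699825e-01 -9.63777374e-01 -2.09200200e-03]
 [ 6.55561356e-05  2.15248189e-03 -9.99997681e-01]] 0.9981979142591733 0.0187
scene [ 0.17343811 -0.40792949  0.653837  ] [[ 0.87345803 -0.33517748  0.35316729]
 [-0.48689841 -0.59977738  0.63497799]
 [-0.00100857 -0.72658321 -0.68707774]] [[362.31764629   0.         254.25601053]
 [  0.         362.31764629 192.25700892]
 [  0.           0.           1.        ]]
side [0.22868785 1.07740266 0.48368984] [[-0.96107101 -0.12580567  0.24599888]
 [-0.27619564  0.41278552 -0.86794244]
 [ 0.00764731 -0.90209814 -0.43146317]] [[463.43890533   0.         259.306446  ]
 [  0.         463.43890533 189.63109884]
 [  0.           0.           1.        ]]
wrist [0.23135071 0.58359209 0.38373192] [[-0.26660837 -0.9341125  -0.23738957]
 [-0.96380331  0.2588483   0.06388061]
 [ 0.00177621  0.24582796 -0.96931185]] [[293.49269733   0.         254.01214231]
 [  0.         293.49269733 194.03294945]
 [  0.           0.           1.        ]]
```

View pics/scene0.png

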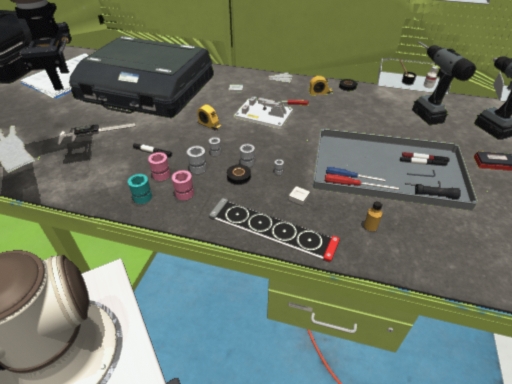

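View pics/side0.png

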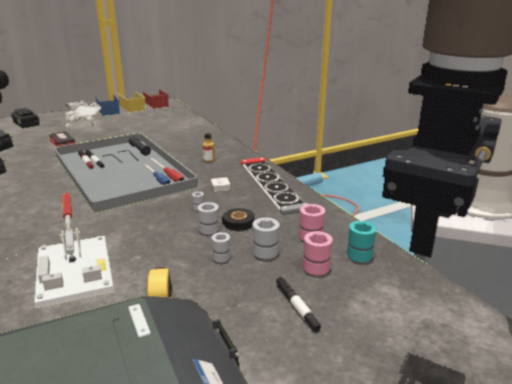

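View pics/wrist0.png

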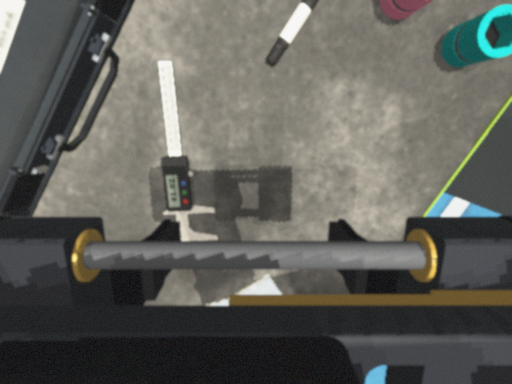

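The scene shows the four steel sockets near (197,158), (247,154), (214,145) and (279,166). The strip runs from its grey end at (218,209) to its red end at (331,247). The pink and turquoise lookalikes sit to the left. I'll zoom in to measure.

```bash
python3 - <<'E'
import cv2,pickle
d=pickle.load(open('d0.pkl','rb'))
f=d['scene']['frame'][:,:,::-1]
cv2.imwrite('pics/z1.png',cv2.resize(f[125:275,120:400-20],None,fx=3,fy=3,interpolation=cv2.INTER_CUBIC))
f=d['side']['frame'][:,:,::-1]
cv2.imwrite('pics/z2.png',cv2.resize(f[120:290,170:390],None,fx=3.5,fy=3.5,interpolation=cv2.INTER_CUBIC))
E
```

```text
(no output)
```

View pics/z1.png

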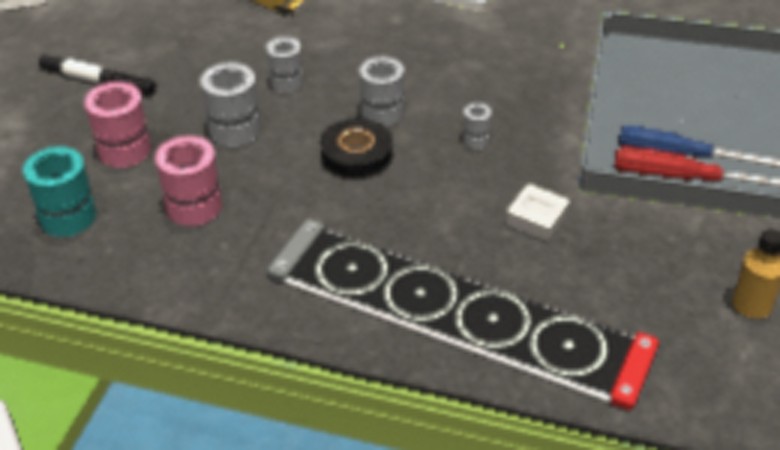

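View pics/z2.png

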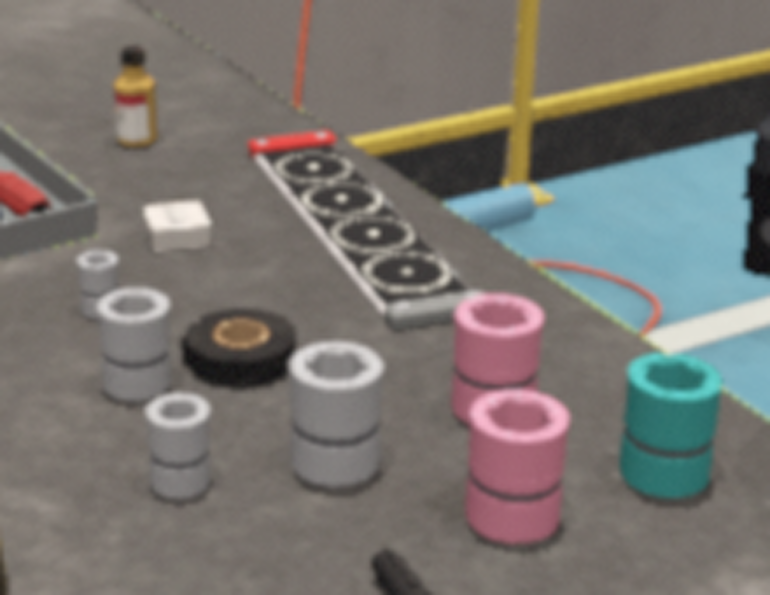

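```bash
cat > h.py <<'E'
import numpy as np
def ray(c,u,v,z):
    d=c['rotation']@np.linalg.solve(c['camera_matrix'],[u,v,1]); e=c['eye']
    return (e+d*(z-e[2])/d[2])[:2]
E
python3 - <<'E'
import pickle,numpy as np
from h import *
d=pickle.load(open('d0.pkl','rb'))
P=dict(s4=(229,79,337,365,.06),s3=(382,71,134,304,.052),s2=(284,47,178,410,.044),s1=(478,111,98,258,.036),
r4=(351,268,406,271,.008),r3=(420,293,373,233,.008),r2=(493,318,341,198,.008),r1=(568,345,314,167,.008),
pinkA=(116,99,519,412,.06),pinkB=(187,154,500,313,.06),turq=(55,165,674,374,.06),tape=(356,137,241,332,.019),ref=(540,206,178,216,.018))
for k,(a,b,c,e,z) in P.items():
    A=ray(d['scene'],(a+.5)/3-.5+120,(b+.5)/3-.5+125,z);B=ray(d['side'],(c+.5)/3.5-.5+170,(e+.5)/3.5-.5+120,z)
    print(k,A.round(4),B.round(4),((A+B)/2).round(4))
E
```

```text
s4 [0.42   0.3603] [0.4183 0.3618] [0.4192 0.361 ]
s3 [0.5515 0.3129] [0.5516 0.3143] [0.5516 0.3136]
s2 [0.4925 0.4025] [0.4919 0.4036] [0.4922 0.4031]
s1 [0.6089 0.2361] [0.6083 0.2345] [0.6086 0.2353]
r4 [0.4304 0.1424] [0.4309 0.141 ] [0.4306 0.1417]
r3 [0.4658 0.0915] [0.4661 0.0902] [0.466  0.0908]
r2 [0.5025 0.0412] [0.5028 0.0391] [0.5027 0.0401]
r1 [ 0.5377 -0.0092] [ 0.5375 -0.0108] [ 0.5376 -0.01  ]
pinkA [0.3215 0.3818] [0.3189 0.3809] [0.3202 0.3814]
pinkB [0.3495 0.2809] [0.3466 0.2793] [0.3481 0.2801]
turq [0.2493 0.3211] [0.2478 0.3201] [0.2486 0.3206]
tape [0.5042 0.2759] [0.502 0.271] [0.5031 0.2734]
ref [0.5992 0.1198] [0.5967 0.1234] [0.598  0.1216]
```

```bash
cat >> h.py <<'E'
from station import sense
def plan(x,y,z,jaw=None):
    s=sense();R=s['ee_rot'];p=s['tcp_pos'];a=np.degrees(np.arctan2(R[1,1],R[0,1]))
    print('t',round(s['time_s'],2),'p',p.round(4),'jaw',round(a%180,2),'w',round(s['gripper_width'],3),'F',np.round(s['wrist_force'],1),'j',np.round(s['joints'],0))
    if jaw is not None:
        dd=(jaw-a+90)%180-90; print('spin units',round(-dd/8,3))
        c,sn=np.cos(np.radians(dd)),np.sin(np.radians(dd));R2=np.array([[c,-sn,0],[sn,c,0],[0,0,1]])@R
    else: R2=R
    print('slide after spin',(R2.T@(np.array([x,y,z])-p)/.025).round(3), 'now-axes',(R.T@(np.array([x,y,z])-p)/.025).round(3))
E
python3 - <<'E'
from h import *
import pickle
d=pickle.load(open('d0.pkl','rb'))
for n,u,v,z in(('bottle',373,230,0),('trayc',314,190,0),('trayback',320,130,.03),('tapemeas',210,128,0),('clamp',236,118,0)):print(n,ray(d['scene'],u,v,z))
plan(.4192,.361,.15,115)
E
```

```text
bottle [ 0.6913977 -0.0541269]
trayc [0.65160019 0.12687506]
trayback [0.80486352 0.31271552]
tapemeas [0.53183992 0.53027413]
clamp [0.63254759 0.54277175]
t 0.15 p [0.1664 0.602  0.2217] jaw 74.54 w 0.998 F [-0.5  0.5 -0.4] j [ 89.  22.   0.  -0. -68. -15.]
spin units -5.058
slide after spin [ 5.089 13.004  2.891] now-axes [12.314  6.59   2.881]
```

Emit:
servo_tool --deltas '[{"slide": [0,0,0],"spin": -1},{"slide": [0,0,0],"spin": -1},{"slide": [0,0,0],"spin": -1},{"slide": [0,0,0],"spin": -1},{"slide": [0,0,0],"spin": -1},{"slide": [0.4,1,0.2],"spin": 0},{"slide": [0.4,1,0.2],"spin": 0},{"slide": [0.4,1,0.2],"spin": 0},{"slide": [0.4,1,0.2],"spin": 0},{"slide": [0.4,1,0.2],"spin": 0}]' --gripper 0

```text
time_s: 1.15
tcp_pos: [0.2665, 0.5093, 0.1919]
ee_rot: [[0.894, 0.447, -0.002], [0.447, -0.894, -0.008], [-0.006, 0.006, -1.0]]
wrist_force: [0.1, -0.7, -0.1]
gripper_width: 1.004
```

```bash
python3 -c "
from h import *
plan(.4192,.361,.15,115)"
```

```text
t 1.15 p [0.2665 0.5093 0.1919] jaw 116.56 w 1.004 F [ 0.1 -0.7 -0.1] j [ 78.  19.  -9.  -0. -63.  38.]
spin units 0.195
slide after spin [3.037 7.947 1.708] now-axes [2.82  8.026 1.71 ]
```

Emit:
servo_tool --deltas '[{"slide": [0.35,1,0.2]},{"slide": [0.35,1,0.2]},{"slide": [0.35,1,0.2]},{"slide": [0.35,1,0.2]},{"slide": [0.35,1,0.2]},{"slide": [0.35,1,0.2]},{"slide": [0.35,1,0.2]},{"slide": [0.35,1,0.3]},{"slide": [0,0,0]}]'

```text
invalid input
```

```bash
python3 -c "
from h import *
plan(.4192,.361,.03)"
```

```text
t 1.15 p [0.2665 0.5093 0.1919] jaw 116.56 w 1.004 F [ 0.1 -0.7 -0.1] j [ 78.  19.  -9.  -0. -63.  38.]
slide after spin [2.847 7.997 6.51 ] now-axes [2.847 7.997 6.51 ]
```

Rows need a spin value too.

Emit:
servo_tool --deltas '[{"slide": [0.35,1,0.2],"spin": 0},{"slide": [0.35,1,0.2],"spin": 0},{"slide": [0.35,1,0.2],"spin": 0},{"slide": [0.35,1,0.2],"spin": 0},{"slide": [0.35,1,0.2],"spin": 0},{"slide": [0.35,1,0.2],"spin": 0},{"slide": [0.35,1,0.2],"spin": 0},{"slide": [0.35,1,0.3],"spin": 0},{"slide": [0,0,0],"spin": 0}]'

```text
time_s: 2.05
tcp_pos: [0.424, 0.3506, 0.1455]
ee_rot: [[0.896, 0.444, -0.007], [0.444, -0.896, -0.014], [-0.012, 0.01, -1.0]]
wrist_force: [-0.1, -0.2, 0.3]
gripper_width: 0.997
```

```bash
python3 -c "
from h import *
plan(.4192,.361,.03)
from station import optics
import cv2
c=optics.capture('wrist');cv2.imwrite('pics/w1.png',c['frame'][:,:,::-1])"
```

```text
t 2.05 p [0.424  0.3506 0.1455] jaw 116.37 w 0.997 F [-0.1 -0.2  0.3] j [ 57.  19. -16.   0. -56.  60.]
slide after spin [ 0.069 -0.502  4.616] now-axes [ 0.069 -0.502  4.616]
```

View pics/w1.png

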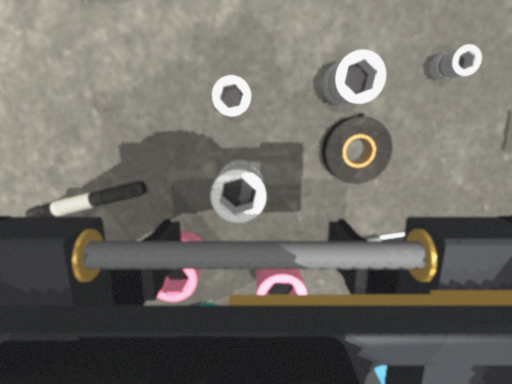

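Wrist view: socket_4 at (239,192), s2 at (231,96), s3 at (358,77), s1 at (466,60). That matches the layout I measured. I'll descend on socket_4.

Emit:
servo_tool --deltas '[{"slide": [0.07,-0.5,0.3],"spin": 0},{"slide": [0,0,0.5],"spin": 0},{"slide": [0,0,0.8],"spin": 0},{"slide": [0,0,0.4],"spin": 0},{"slide": [0,0,0],"spin": 0}]'

```text
time_s: 2.6
tcp_pos: [0.4165, 0.3679, 0.0927]
ee_rot: [[0.893, 0.45, -0.005], [0.45, -0.893, -0.011], [-0.01, 0.008, -1.0]]
wrist_force: [-0.1, -0.1, 0.2]
gripper_width: 1.0
```

```bash
python3 -c "
from h import *
plan(.4192,.361,.03)"
```

```text
t 2.6 p [0.4165 0.3679 0.0927] jaw 116.74 w 1.0 F [-0.1 -0.1  0.2] j [ 58.  23. -19.   0. -49.  58.]
slide after spin [-2.000e-03  2.750e-01  2.511e+00] now-axes [-2.000e-03  2.750e-01  2.511e+00]
```

Emit:
servo_tool --deltas '[{"slide": [0,0.2,0.3],"spin": 0},{"slide": [0,0,0],"spin": 0}]'

```text
time_s: 2.8
tcp_pos: [0.4183, 0.3639, 0.0847]
ee_rot: [[0.892, 0.452, -0.005], [0.452, -0.892, -0.012], [-0.01, 0.008, -1.0]]
wrist_force: [-0.7, -1.0, -0.1]
gripper_width: 0.999
```

```bash
python3 -c "
from h import *
plan(.4192,.361,.03)"
```

```text
t 2.8 p [0.4183 0.3639 0.0847] jaw 116.85 w 0.999 F [-0.7 -1.  -0.1] j [ 58.  24. -19.   0. -48.  59.]
slide after spin [-0.     0.101  2.19 ] now-axes [-0.     0.101  2.19 ]
```

Emit:
servo_tool --deltas '[{"slide": [0,0.1,0.5],"spin": 0},{"slide": [0,0,0.7],"spin": 0},{"slide": [0,0,0.5],"spin": 0},{"slide": [0,0,0.2],"spin": 0},{"slide": [0,0,0],"spin": 0}]'

```text
time_s: 3.3
tcp_pos: [0.4207, 0.3613, 0.0358]
ee_rot: [[0.893, 0.451, -0.002], [0.451, -0.893, -0.008], [-0.006, 0.006, -1.0]]
wrist_force: [0.8, 0.3, -0.4]
gripper_width: 1.002
```

```bash
python3 -c "
from h import *
plan(.4192,.361,.03)"
```

```text
t 3.3 p [0.4207 0.3613 0.0358] jaw 116.79 w 1.002 F [ 0.8  0.3 -0.4] j [ 57.  27. -22.   0. -41.  59.]
slide after spin [-0.058 -0.018  0.233] now-axes [-0.058 -0.018  0.233]
```

Emit:
servo_tool --deltas '[{"slide": [-0.05,0,0.3],"spin": 0},{"slide": [0,0,0],"spin": 0},{"slide": [0,0,0],"spin": 0}]'

```text
time_s: 3.6
tcp_pos: [0.4201, 0.3612, 0.0287]
ee_rot: [[0.893, 0.451, -0.001], [0.451, -0.893, -0.006], [-0.004, 0.005, -1.0]]
wrist_force: [0.6, 0.1, -0.1]
gripper_width: 1.001
```

Emit:
servo_tool --deltas '[{"slide": [0,0,0],"spin": 0},{"slide": [0,0,0],"spin": 0},{"slide": [0,0,0],"spin": 0},{"slide": [0,0,0],"spin": 0},{"slide": [0,0,0],"spin": 0},{"slide": [0,0,0],"spin": 0},{"slide": [0,0,0],"spin": 0},{"slide": [0,0,0],"spin": 0}]' --gripper 255

```text
time_s: 4.4
tcp_pos: [0.4207, 0.3623, 0.0301]
ee_rot: [[0.893, 0.451, 0.001], [0.451, -0.892, -0.003], [-0.0, 0.003, -1.0]]
wrist_force: [0.3, 0.1, 0.4]
gripper_width: 0.544
```

```bash
python3 -c "
from h import *
plan(.4306,.1417,.15,35.2)"
```

```text
t 4.4 p [0.4207 0.3623 0.0301] jaw 116.81 w 0.544 F [0.3 0.1 0.4] j [ 58.  28. -23.   0. -40.  59.]
spin units 10.201
slide after spin [ 7.437  4.78  -4.785] now-axes [-3.63   8.071 -4.769]
```

Emit:
servo_tool --deltas '[{"slide": [0,0,-0.5],"spin": 0},{"slide": [0,0,-0.8],"spin": 0},{"slide": [0,0,-0.8],"spin": 0},{"slide": [0,0,-0.8],"spin": 1},{"slide": [0,0,-0.8],"spin": 1},{"slide": [0,0,-0.5],"spin": 1},{"slide": [0,0,0],"spin": 1},{"slide": [0,0,0],"spin": 1},{"slide": [0,0,0],"spin": 1},{"slide": [0,0,0],"spin": 1}]'

```text
time_s: 5.4
tcp_pos: [0.4167, 0.3579, 0.1409]
ee_rot: [[0.851, -0.524, -0.008], [-0.525, -0.851, -0.01], [-0.001, 0.013, -1.0]]
wrist_force: [0.1, 1.3, -3.1]
gripper_width: 0.548
```

```bash
python3 -c "
from h import *
plan(.4306,.1417,.13,35.2)"
```

```text
t 5.4 p [0.4167 0.3579 0.1409] jaw 58.36 w 0.548 F [ 0.1  1.3 -3.1] j [ 58.  19. -16.  -0. -55.   1.]
spin units 2.896
slide after spin [7.388 4.523 0.484] now-axes [5.011 7.064 0.519]
```

Emit:
servo_tool --deltas '[{"slide": [0,0,0],"spin": 1},{"slide": [0,0,0],"spin": 1},{"slide": [0,0,0],"spin": 0.4},{"slide": [0,0,0],"spin": 0},{"slide": [0.5,0.3,0],"spin": 0},{"slide": [1,0.6,0],"spin": 0},{"slide": [1,0.6,0],"spin": 0},{"slide": [1,0.6,0],"spin": 0},{"slide": [1,0.6,0],"spin": 0}]'

```text
time_s: 6.3
tcp_pos: [0.4305, 0.2212, 0.1432]
ee_rot: [[0.627, -0.779, -0.013], [-0.779, -0.627, -0.013], [0.002, 0.018, -1.0]]
wrist_force: [0.6, 0.5, -2.4]
gripper_width: 0.542
```

```bash
python3 -c "
from h import *
plan(.4306,.1417,.13,35.2)"
```

```text
t 6.3 p [0.4305 0.2212 0.1432] jaw 38.8 w 0.542 F [ 0.6  0.5 -2.4] j [ 46.  13. -25.  -0. -53.  -8.]
spin units 0.45
slide after spin [2.6   1.82  0.568] now-axes [2.48  1.98  0.571]
```

Emit:
servo_tool --deltas '[{"slide": [0.8,0.6,0],"spin": 0.4},{"slide": [0.8,0.6,0],"spin": 0},{"slide": [0.3,0.2,0],"spin": 0},{"slide": [0,0,0],"spin": 0},{"slide": [0,0,0],"spin": 0}]'

```text
time_s: 6.8
tcp_pos: [0.4288, 0.1536, 0.1449]
ee_rot: [[0.579, -0.815, -0.015], [-0.815, -0.579, -0.014], [0.002, 0.02, -1.0]]
wrist_force: [0.7, 0.2, -3.2]
gripper_width: 0.543
```

```bash
python3 -c "
from h import *
plan(.4306,.1417,.04,35.2)"
```

```text
t 6.8 p [0.4288 0.1536 0.1449] jaw 35.39 w 0.543 F [ 0.7  0.2 -3.2] j [ 40.  11. -28.   0. -52.  -5.]
spin units 0.024
slide after spin [0.42  0.129 4.2  ] now-axes [0.419 0.13  4.2  ]
```

Emit:
servo_tool --deltas '[{"slide": [0.3,0.1,0.5],"spin": 0},{"slide": [0.05,0,0.8],"spin": 0},{"slide": [0,0,0.8],"spin": 0},{"slide": [0,0,0.6],"spin": 0},{"slide": [0,0,0.2],"spin": 0},{"slide": [0,0,0],"spin": 0}]'

```text
time_s: 7.4
tcp_pos: [0.4342, 0.1504, 0.0718]
ee_rot: [[0.587, -0.81, -0.009], [-0.81, -0.587, -0.01], [0.003, 0.013, -1.0]]
wrist_force: [0.3, -0.5, -2.3]
gripper_width: 0.542
```

```bash
python3 -c "
from h import *
plan(.4306,.1417,.04,35.2)"
```

```text
t 7.4 p [0.4342 0.1504 0.0718] jaw 35.94 w 0.542 F [ 0.3 -0.5 -2.3] j [ 40.  17. -33.   0. -41.  -4.]
spin units 0.092
slide after spin [0.198 0.301 1.277] now-axes [0.194 0.303 1.277]
```

Emit:
servo_tool --deltas '[{"slide": [0.2,0.3,0.4],"spin": 0.05},{"slide": [0,0,0.3],"spin": 0},{"slide": [0,0,0],"spin": 0},{"slide": [0,0,0],"spin": 0}]'

```text
time_s: 7.8
tcp_pos: [0.4338, 0.1451, 0.0564]
ee_rot: [[0.585, -0.811, -0.003], [-0.811, -0.585, -0.006], [0.004, 0.006, -1.0]]
wrist_force: [0.1, 0.1, -2.8]
gripper_width: 0.549
```

```bash
python3 -c "
from h import *
plan(.4306,.1417,.04,35.2)"
```

```text
t 7.8 p [0.4338 0.1451 0.0564] jaw 35.77 w 0.549 F [ 0.1  0.1 -2.8] j [ 39.  18. -35.   0. -38.  -4.]
spin units 0.071
slide after spin [0.035 0.18  0.657] now-axes [0.033 0.18  0.657]
```

Emit:
servo_tool --deltas '[{"slide": [0.05,0.2,0.25],"spin": 0},{"slide": [0,0,0.2],"spin": 0},{"slide": [0,0,0],"spin": 0},{"slide": [0,0,0],"spin": 0}]'

```text
time_s: 8.2
tcp_pos: [0.4313, 0.1419, 0.0455]
ee_rot: [[0.585, -0.811, 0.0], [-0.811, -0.585, -0.005], [0.004, 0.003, -1.0]]
wrist_force: [0.6, 0.3, -2.5]
gripper_width: 0.544
```

```bash
python3 -c "
from h import *
plan(.4306,.1417,.038,35.2)"
```

```text
t 8.2 p [0.4313 0.1419 0.0455] jaw 35.82 w 0.544 F [ 0.6  0.3 -2.5] j [ 39.  19. -36.   0. -35.  -3.]
spin units 0.078
slide after spin [-0.012  0.027  0.301] now-axes [-0.012  0.027  0.301]
```

Emit:
servo_tool --deltas '[{"slide": [0,0,0.2],"spin": 0},{"slide": [0,0,0.08],"spin": 0},{"slide": [0,0,0],"spin": 0}]'

```text
time_s: 8.5
tcp_pos: [0.4317, 0.1421, 0.0381]
ee_rot: [[0.585, -0.811, 0.001], [-0.811, -0.585, -0.004], [0.004, 0.002, -1.0]]
wrist_force: [-0.3, -0.3, -2.6]
gripper_width: 0.545
```

```bash
python3 -c "
from h import *
plan(.4306,.1417,.038,35.2)"
```

```text
t 8.5 p [0.4317 0.1421 0.0381] jaw 35.83 w 0.545 F [-0.3 -0.3 -2.6] j [ 39.  19. -36.   0. -34.  -3.]
spin units 0.079
slide after spin [-0.013  0.045  0.006] now-axes [-0.014  0.045  0.006]
```

Emit:
servo_tool --deltas '[{"slide": [0,0,0.06],"spin": 0},{"slide": [0,0,0],"spin": 0}]'

```text
time_s: 8.7
tcp_pos: [0.4322, 0.1422, 0.0384]
ee_rot: [[0.586, -0.81, 0.001], [-0.81, -0.586, -0.005], [0.005, 0.002, -1.0]]
wrist_force: [0.1, 0.4, -3.4]
gripper_width: 0.548
```

Emit:
servo_tool --deltas '[{"slide": [0,0,0.05],"spin": 0},{"slide": [0,0,0],"spin": 0}]'

```text
time_s: 8.9
tcp_pos: [0.4327, 0.1423, 0.0382]
ee_rot: [[0.587, -0.81, 0.002], [-0.81, -0.587, -0.005], [0.005, 0.001, -1.0]]
wrist_force: [-0.6, 0.5, -2.2]
gripper_width: 0.541
```

Emit:
servo_tool --deltas '[{"slide": [0,0,0.12],"spin": 0},{"slide": [0,0,0.1],"spin": 0}]'

```text
time_s: 9.1
tcp_pos: [0.4332, 0.1421, 0.0377]
ee_rot: [[0.59, -0.808, 0.003], [-0.808, -0.59, -0.007], [0.007, 0.002, -1.0]]
wrist_force: [-10.5, -0.5, 25.9]
gripper_width: 0.545
```

```bash
python3 -c "
from h import *
plan(.4306,.1417,.038,35.2)
from station import optics
import cv2
c=optics.capture('side');cv2.imwrite('pics/s2.png',cv2.resize(c['frame'][120:290,170:390,::-1],None,fx=3.5,fy=3.5))
"
```

```text
t 9.1 p [0.4332 0.1421 0.0377] jaw 36.13 w 0.545 F [-10.5  -0.5  25.9] j [ 39.  20. -36.   1. -34.  -3.]
spin units 0.117
slide after spin [-0.045  0.093 -0.014] now-axes [-0.046  0.093 -0.014]
```

View pics/s2.png

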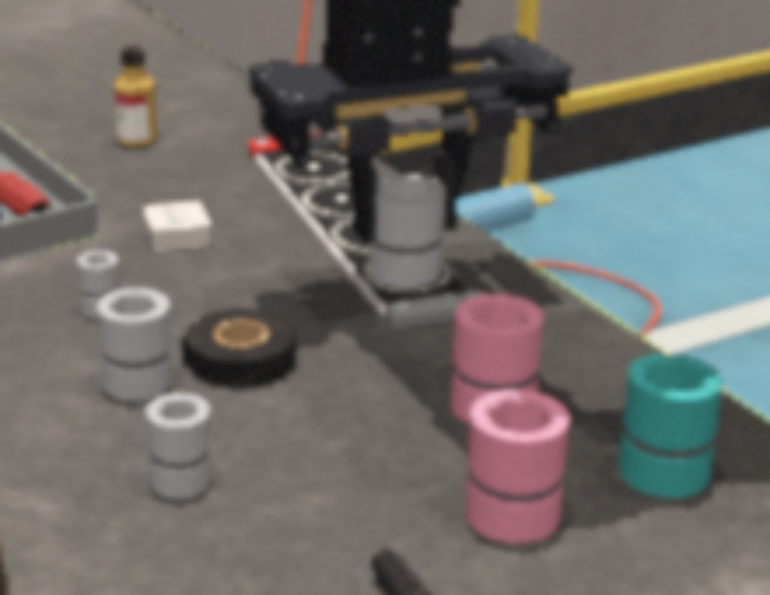

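Socket_4 stands in ring 4, with its base around (404,278) in the crop, and it's in contact with the strip. Releasing.

Emit:
servo_tool --deltas '[{"slide": [0,0,0],"spin": 0},{"slide": [0,0,0],"spin": 0},{"slide": [0,0,0],"spin": 0},{"slide": [0,0,0],"spin": 0},{"slide": [0,0,-0.4],"spin": 0},{"slide": [0,0,-0.8],"spin": 0},{"slide": [0,0,-0.9],"spin": 0},{"slide": [0,0,-0.9],"spin": 0},{"slide": [0,0,-0.6],"spin": 0},{"slide": [0,0,0],"spin": 0}]' --gripper 0

```text
time_s: 10.15
tcp_pos: [0.4342, 0.1435, 0.1333]
ee_rot: [[0.591, -0.807, 0.006], [-0.807, -0.591, -0.006], [0.008, -0.001, -1.0]]
wrist_force: [-0.8, -0.1, -0.1]
gripper_width: 0.999
```

```bash
python3 -c "
from h import *
plan(.4922,.4031,.12,35.2)"
```

```text
t 10.15 p [0.4342 0.1435 0.1333] jaw 36.2 w 0.999 F [-0.8 -0.1 -0.1] j [ 39.  11. -30.   1. -49.  -3.]
spin units 0.125
slide after spin [-7.154 -7.881  0.482] now-axes [-7.016 -8.004  0.483]
```

Emit:
servo_tool --deltas '[{"slide": [-0.5,-0.6,0],"spin": 0},{"slide": [-0.8,-0.95,0],"spin": 0},{"slide": [-0.8,-0.95,0],"spin": 0},{"slide": [-0.8,-0.95,0],"spin": 0},{"slide": [-0.8,-0.95,0],"spin": 0},{"slide": [-0.8,-0.95,0],"spin": 0},{"slide": [-0.8,-0.95,0],"spin": 0},{"slide": [-0.7,-0.7,0],"spin": 0},{"slide": [-0.3,-0.3,0],"spin": 0},{"slide": [0,0,0],"spin": 0}]'

```text
time_s: 11.15
tcp_pos: [0.4877, 0.3915, 0.1207]
ee_rot: [[0.59, -0.807, -0.004], [-0.807, -0.59, -0.016], [0.011, 0.012, -1.0]]
wrist_force: [0.3, -0.3, -0.3]
gripper_width: 1.002
```

```bash
python3 -c "
from h import *
plan(.4922,.4031,.12,35.2)"
```

```text
t 11.15 p [0.4877 0.3915 0.1207] jaw 36.17 w 1.002 F [ 0.3 -0.3 -0.3] j [ 54.  27.  -7.   0. -57. -18.]
spin units 0.121
slide after spin [-0.275 -0.416  0.018] now-axes [-0.268 -0.421  0.018]
```

Emit:
servo_tool --deltas '[{"slide": [-0.25,-0.4,0.3],"spin": 0},{"slide": [0,0,0.6],"spin": 0},{"slide": [0,0,0.7],"spin": 0},{"slide": [0,0,0.2],"spin": 0},{"slide": [0,0,0],"spin": 0},{"slide": [0,0,0],"spin": 0}]'

```text
time_s: 11.75
tcp_pos: [0.4918, 0.3994, 0.0719]
ee_rot: [[0.588, -0.809, -0.006], [-0.809, -0.587, -0.019], [0.011, 0.016, -1.0]]
wrist_force: [0.1, 0.1, 0.7]
gripper_width: 1.004
```

```bash
python3 -c "
from h import *
plan(.4922,.4031,.018,35.2)"
```

```text
t 11.75 p [0.4918 0.3994 0.0719] jaw 35.98 w 1.004 F [0.1 0.1 0.7] j [ 54.  31.  -8.   0. -52. -18.]
spin units 0.098
slide after spin [-0.135 -0.131  2.151] now-axes [-0.134 -0.132  2.151]
```

Emit:
servo_tool --deltas '[{"slide": [-0.15,-0.15,0.5],"spin": 0},{"slide": [0,0,0.6],"spin": 0},{"slide": [0,0,0.5],"spin": 0},{"slide": [0,0,0.2],"spin": 0},{"slide": [0,0,0],"spin": 0},{"slide": [0,0,0],"spin": 0}]'

```text
time_s: 12.35
tcp_pos: [0.4941, 0.406, 0.0262]
ee_rot: [[0.588, -0.809, -0.002], [-0.809, -0.587, -0.014], [0.01, 0.01, -1.0]]
wrist_force: [-0.4, 0.0, -0.1]
gripper_width: 1.0
```

```bash
python3 -c "
from h import *
plan(.4922,.4031,.018,35.2)"
```

```text
t 12.35 p [0.4941 0.406  0.0262] jaw 35.98 w 1.0 F [-0.4  0.  -0.1] j [ 54.  34. -10.   1. -46. -18.]
spin units 0.097
slide after spin [0.048 0.126 0.331] now-axes [0.046 0.126 0.331]
```

Emit:
servo_tool --deltas '[{"slide": [0.05,0.12,0.3],"spin": 0},{"slide": [0,0,0.08],"spin": 0},{"slide": [0,0,0],"spin": 0},{"slide": [0,0,0],"spin": 0}]'

```text
time_s: 12.75
tcp_pos: [0.4927, 0.4034, 0.0173]
ee_rot: [[0.588, -0.809, -0.001], [-0.809, -0.588, -0.012], [0.01, 0.008, -1.0]]
wrist_force: [-0.7, -1.0, -0.0]
gripper_width: 1.0
```

Emit:
servo_tool --deltas '[{"slide": [0,0,0],"spin": 0},{"slide": [0,0,0],"spin": 0},{"slide": [0,0,0],"spin": 0},{"slide": [0,0,0],"spin": 0},{"slide": [0,0,0],"spin": 0},{"slide": [0,0,0],"spin": 0},{"slide": [0,0,0],"spin": 0},{"slide": [0,0,0],"spin": 0}]' --gripper 255

```text
time_s: 13.55
tcp_pos: [0.4931, 0.404, 0.0181]
ee_rot: [[0.588, -0.809, 0.0], [-0.809, -0.588, -0.011], [0.009, 0.006, -1.0]]
wrist_force: [-0.4, -0.2, 0.9]
gripper_width: 0.359
```

```bash
python3 -c "
from h import *
plan(.5027,.0401,.12,35.2)"
```

```text
t 13.55 p [0.4931 0.404  0.0181] jaw 36.0 w 0.359 F [-0.4 -0.2  0.9] j [ 54.  35. -11.   1. -45. -18.]
spin units 0.1
slide after spin [12.15   8.102 -3.913] now-axes [12.036  8.271 -3.913]
```

Emit:
servo_tool --deltas '[{"slide": [0,0,-0.5],"spin": 0},{"slide": [0,0,-0.8],"spin": 0},{"slide": [0,0,-0.9],"spin": 0},{"slide": [0,0,-0.9],"spin": 0},{"slide": [0.5,0.35,-0.6],"spin": 0},{"slide": [1,0.7,-0.2],"spin": 0},{"slide": [1,0.7,0],"spin": 0},{"slide": [1,0.7,0],"spin": 0},{"slide": [1,0.7,0],"spin": 0},{"slide": [1,0.7,0],"spin": 0}]'

```text
time_s: 14.55
tcp_pos: [0.4962, 0.2355, 0.1276]
ee_rot: [[0.593, -0.805, 0.004], [-0.805, -0.593, -0.008], [0.009, 0.001, -1.0]]
wrist_force: [0.4, 1.1, -1.2]
gripper_width: 0.358
```

```bash
python3 -c "
from h import *
plan(.5027,.0401,.12,35.2)"
```

```text
t 14.55 p [0.4962 0.2355 0.1276] jaw 36.34 w 0.358 F [ 0.4  1.1 -1.2] j [ 43.  20. -18.   1. -52.  -7.]
spin units 0.143
slide after spin [6.535 4.294 0.369] now-axes [6.448 4.424 0.369]
```

Emit:
servo_tool --deltas '[{"slide": [1,0.7,0],"spin": 0.1},{"slide": [1,0.7,0],"spin": 0},{"slide": [1,0.7,0],"spin": 0},{"slide": [1,0.7,0],"spin": 0},{"slide": [1,0.7,0],"spin": 0},{"slide": [0.6,0.35,0],"spin": 0},{"slide": [0.2,0.1,0],"spin": 0},{"slide": [0,0,0],"spin": 0},{"slide": [0,0,0],"spin": 0}]'

```text
time_s: 15.45
tcp_pos: [0.4992, 0.0503, 0.136]
ee_rot: [[0.578, -0.816, 0.01], [-0.816, -0.578, -0.005], [0.01, -0.006, -1.0]]
wrist_force: [0.2, -0.7, -1.1]
gripper_width: 0.362
```

```bash
python3 -c "
from h import *
plan(.5027,.0401,.026,35.2)"
```

```text
t 15.45 p [0.4992 0.0503 0.136 ] jaw 35.29 w 0.362 F [ 0.2 -0.7 -1.1] j [ 25.  15. -24.   1. -51.  10.]
spin units 0.012
slide after spin [0.372 0.148 4.402] now-axes [0.372 0.149 4.402]
```

Emit:
servo_tool --deltas '[{"slide": [0.3,0.1,0.5],"spin": 0},{"slide": [0,0,0.9],"spin": 0},{"slide": [0,0,0.9],"spin": 0},{"slide": [0,0,0.6],"spin": 0},{"slide": [0,0,0.2],"spin": 0},{"slide": [0,0,0],"spin": 0},{"slide": [0,0,0],"spin": 0}]'

```text
time_s: 16.15
tcp_pos: [0.5058, 0.0496, 0.0585]
ee_rot: [[0.586, -0.81, 0.017], [-0.81, -0.586, -0.002], [0.012, -0.012, -1.0]]
wrist_force: [0.0, -0.4, -0.5]
gripper_width: 0.361
```

```bash
python3 -c "
from h import *
plan(.5027,.0401,.026,35.2)"
```

```text
t 16.15 p [0.5058 0.0496 0.0585] jaw 35.87 w 0.361 F [ 0.  -0.4 -0.5] j [ 24.  21. -29.   1. -39.  11.]
spin units 0.084
slide after spin [0.222 0.337 1.299] now-axes [0.219 0.34  1.299]
```

Emit:
servo_tool --deltas '[{"slide": [0.25,0.35,0.4],"spin": 0.05},{"slide": [0,0,0.4],"spin": 0},{"slide": [0,0,0.1],"spin": 0},{"slide": [0,0,0],"spin": 0},{"slide": [0,0,0],"spin": 0}]'

```text
time_s: 16.65
tcp_pos: [0.5038, 0.039, 0.036]
ee_rot: [[0.58, -0.815, 0.021], [-0.815, -0.58, -0.001], [0.013, -0.016, -1.0]]
wrist_force: [0.8, 0.1, -1.0]
gripper_width: 0.36
```

```bash
python3 -c "
from h import *
plan(.5027,.0401,.026,35.2)"
```

```text
t 16.65 p [0.5038 0.039  0.036 ] jaw 35.45 w 0.36 F [ 0.8  0.1 -1. ] j [ 23.  23. -31.   1. -35.  12.]
spin units 0.031
slide after spin [-0.067  0.015  0.398] now-axes [-0.067  0.015  0.398]
```

Emit:
servo_tool --deltas '[{"slide": [-0.06,0,0.25],"spin": 0},{"slide": [0,0,0.1],"spin": 0},{"slide": [0,0,0],"spin": 0},{"slide": [0,0,0],"spin": 0}]'

```text
time_s: 17.05
tcp_pos: [0.5035, 0.0406, 0.0269]
ee_rot: [[0.58, -0.814, 0.022], [-0.814, -0.58, -0.001], [0.013, -0.017, -1.0]]
wrist_force: [-0.7, 0.0, -1.9]
gripper_width: 0.361
```

```bash
python3 -c "
from h import *
plan(.5027,.0401,.026,35.2)"
```

```text
t 17.05 p [0.5035 0.0406 0.0269] jaw 35.47 w 0.361 F [-0.7  0.  -1.9] j [ 23.  24. -31.   1. -34.  11.]
spin units 0.034
slide after spin [-0.004  0.039  0.034] now-axes [-0.005  0.039  0.034]
```

Emit:
servo_tool --deltas '[{"slide": [0,0,0.12],"spin": 0},{"slide": [0,0,0.08],"spin": 0}]'

```text
time_s: 17.25
tcp_pos: [0.5045, 0.0406, 0.0258]
ee_rot: [[0.582, -0.813, 0.023], [-0.813, -0.583, -0.002], [0.015, -0.017, -1.0]]
wrist_force: [-6.5, 1.7, 17.7]
gripper_width: 0.363
```

Emit:
servo_tool --deltas '[{"slide": [0,0,0],"spin": 0},{"slide": [0,0,0],"spin": 0},{"slide": [0,0,0],"spin": 0},{"slide": [0,0,0],"spin": 0},{"slide": [0,0,-0.4],"spin": 0},{"slide": [0,0,-0.9],"spin": 0},{"slide": [0,0,-0.9],"spin": 0},{"slide": [0,0,-0.9],"spin": 0},{"slide": [0,0,-0.6],"spin": 0},{"slide": [0,0,0],"spin": 0}]' --gripper 0

```text
time_s: 18.25
tcp_pos: [0.5032, 0.0409, 0.1247]
ee_rot: [[0.583, -0.812, 0.025], [-0.812, -0.583, -0.002], [0.016, -0.019, -1.0]]
wrist_force: [-0.6, -0.2, -0.4]
gripper_width: 0.996
```

```bash
python3 -c "
from h import *
plan(.5516,.3136,.12,125)
from station import optics
import cv2
c=optics.capture('side');cv2.imwrite('pics/s3.png',cv2.resize(c['frame'][120:290,170:390,::-1],None,fx=3.5,fy=3.5))
"
```

```text
t 18.25 p [0.5032 0.0409 0.1247] jaw 35.69 w 0.996 F [-0.6 -0.2 -0.4] j [ 24.  15. -25.   1. -48.  12.]
spin units -11.164
slide after spin [ 7.835 -7.821  0.468] now-axes [-7.735 -7.93   0.215]
```

View pics/s3.png

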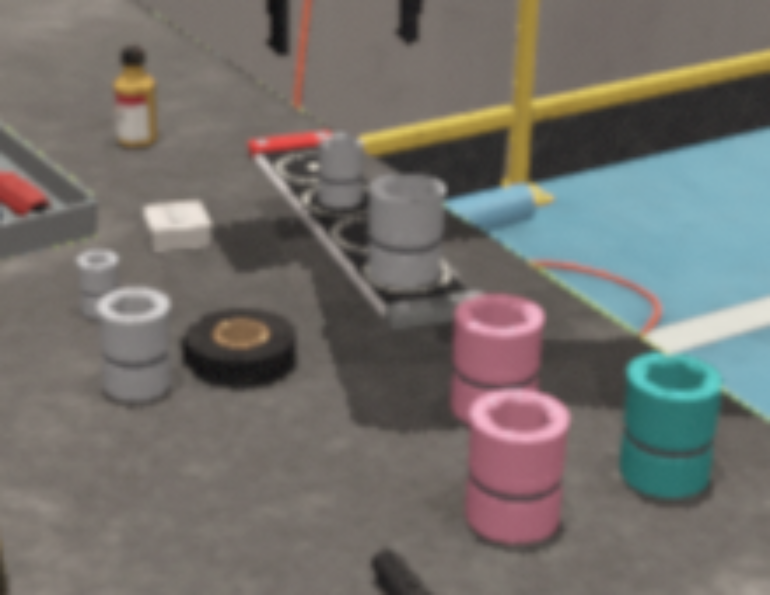

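Sockets 4 and 2 both stand in their rings, near (404,270) and (340,200) in the crop. Next is socket_3, with the jaws turned so they stay clear of the tape roll.

Emit:
servo_tool --deltas '[{"slide": [-0.9,-0.9,0],"spin": 0},{"slide": [-1,-1,0],"spin": 0},{"slide": [-1,-1,0],"spin": -0.5},{"slide": [0,0,0],"spin": -1},{"slide": [0,0,0],"spin": -1},{"slide": [0,0,0],"spin": -1},{"slide": [0,0,0],"spin": -1},{"slide": [0,0,0],"spin": -1},{"slide": [0,0,0],"spin": -1},{"slide": [0,0,0],"spin": -1}]'

```text
time_s: 19.3
tcp_pos: [0.513, 0.1429, 0.1116]
ee_rot: [[0.99, 0.138, 0.003], [0.138, -0.99, -0.012], [0.001, 0.012, -1.0]]
wrist_force: [0.6, 0.5, -0.2]
gripper_width: 1.003
```

Emit:
servo_tool --deltas '[{"slide": [0,0,0],"spin": -1},{"slide": [0,0,0],"spin": -1},{"slide": [0,0,0],"spin": 0},{"slide": [0,0,0],"spin": 0}]'

```text
time_s: 19.7
tcp_pos: [0.5102, 0.1413, 0.1066]
ee_rot: [[0.911, 0.413, -0.006], [0.413, -0.911, -0.017], [-0.012, 0.013, -1.0]]
wrist_force: [0.1, -0.2, -0.2]
gripper_width: 0.999
```

```bash
python3 -c "
from h import *
plan(.5516,.3136,.12,120)"
```

```text
t 19.7 p [0.5102 0.1413 0.1066] jaw 114.38 w 0.999 F [ 0.1 -0.2 -0.2] j [ 33.  20. -22.   1. -49.  80.]
spin units -0.702
slide after spin [ 4.873 -5.131 -0.663] now-axes [ 4.347 -5.584 -0.662]
```

Emit:
servo_tool --deltas '[{"slide": [0.4,-0.5,0],"spin": -0.3},{"slide": [0.75,-0.9,0],"spin": 0},{"slide": [0.75,-0.9,0],"spin": 0},{"slide": [0.75,-0.9,0],"spin": 0},{"slide": [0.75,-0.9,0],"spin": 0},{"slide": [0.6,-0.7,0],"spin": 0},{"slide": [0.2,-0.2,0],"spin": 0},{"slide": [0,0,0],"spin": 0},{"slide": [0,0,0],"spin": 0}]'

```text
time_s: 20.6
tcp_pos: [0.5492, 0.31, 0.0999]
ee_rot: [[0.894, 0.447, -0.009], [0.447, -0.894, -0.019], [-0.016, 0.013, -1.0]]
wrist_force: [-1.0, 0.8, 0.6]
gripper_width: 1.002
```

```bash
python3 -c "
from h import *
plan(.5516,.3136,.024,120)"
```

```text
t 20.6 p [0.5492 0.31   0.0999] jaw 116.56 w 1.002 F [-1.   0.8  0.6] j [ 44.  29.  -7.   0. -55.  72.]
spin units -0.43
slide after spin [ 0.203 -0.117  3.032] now-axes [ 0.199 -0.126  3.032]
```

Emit:
servo_tool --deltas '[{"slide": [0.15,-0.1,0.4],"spin": 0},{"slide": [0,0,0.7],"spin": 0},{"slide": [0,0,0.7],"spin": 0},{"slide": [0,0,0.3],"spin": 0},{"slide": [0,0,0],"spin": 0},{"slide": [0,0,0],"spin": 0}]'

```text
time_s: 21.2
tcp_pos: [0.5508, 0.3088, 0.0448]
ee_rot: [[0.897, 0.442, -0.01], [0.442, -0.897, -0.019], [-0.017, 0.013, -1.0]]
wrist_force: [-0.2, 0.2, 0.1]
gripper_width: 1.001
```

```bash
python3 -c "
from h import *
plan(.5516,.3136,.024,120)"
```

```text
t 21.2 p [0.5508 0.3088 0.0448] jaw 116.25 w 1.001 F [-0.2  0.2  0.1] j [ 44.  33. -10.   1. -49.  72.]
spin units -0.469
slide after spin [ 0.137 -0.162  0.829] now-axes [ 0.127 -0.169  0.83 ]
```

Emit:
servo_tool --deltas '[{"slide": [0.12,-0.1,0.5],"spin": 0},{"slide": [0,0,0.3],"spin": 0},{"slide": [0,0,0.05],"spin": 0},{"slide": [0,0,0],"spin": 0},{"slide": [0,0,0],"spin": 0}]'

```text
time_s: 21.7
tcp_pos: [0.5534, 0.3129, 0.0234]
ee_rot: [[0.897, 0.442, -0.007], [0.442, -0.897, -0.017], [-0.014, 0.012, -1.0]]
wrist_force: [-0.5, 1.0, 0.2]
gripper_width: 0.996
```

```bash
python3 -c "
from h import *
plan(.5516,.3136,.024,120)"
```

```text
t 21.7 p [0.5534 0.3129 0.0234] jaw 116.24 w 0.996 F [-0.5  1.   0.2] j [ 44.  34. -10.   1. -46.  72.]
spin units -0.47
slide after spin [-0.046 -0.061 -0.025] now-axes [-0.05  -0.058 -0.025]
```

Emit:
servo_tool --deltas '[{"slide": [0,0,0],"spin": 0},{"slide": [0,0,0],"spin": 0},{"slide": [0,0,0],"spin": 0},{"slide": [0,0,0],"spin": 0},{"slide": [0,0,0],"spin": 0},{"slide": [0,0,0],"spin": 0},{"slide": [0,0,0],"spin": 0},{"slide": [0,0,0],"spin": 0}]' --gripper 255

```text
time_s: 22.5
tcp_pos: [0.5539, 0.3135, 0.0246]
ee_rot: [[0.897, 0.442, -0.005], [0.442, -0.897, -0.015], [-0.012, 0.011, -1.0]]
wrist_force: [-0.4, 0.2, -0.2]
gripper_width: 0.453
```

Emit:
servo_tool --deltas '[{"slide": [0,0,-0.5],"spin": 0},{"slide": [0,0,-0.9],"spin": 0},{"slide": [0,0,-0.9],"spin": 0},{"slide": [0,0,-0.9],"spin": 0.5},{"slide": [0,0,-0.7],"spin": 1},{"slide": [0,0,-0.3],"spin": 1},{"slide": [0,0,0],"spin": 1},{"slide": [0,0,0],"spin": 1},{"slide": [0,0,0],"spin": 1},{"slide": [0,0,0],"spin": 1}]'

```text
time_s: 23.5
tcp_pos: [0.5529, 0.3136, 0.1392]
ee_rot: [[0.884, -0.468, -0.008], [-0.468, -0.884, -0.016], [0.001, 0.018, -1.0]]
wrist_force: [0.3, 0.2, -2.0]
gripper_width: 0.45
```

Emit:
servo_tool --deltas '[{"slide": [0,0,0],"spin": 1},{"slide": [0,0,0],"spin": 1},{"slide": [0,0,0],"spin": 1},{"slide": [0,0,0],"spin": 0},{"slide": [0,0,0],"spin": 0}]'

```text
time_s: 24.0
tcp_pos: [0.552, 0.3127, 0.142]
ee_rot: [[0.605, -0.796, -0.008], [-0.796, -0.605, -0.016], [0.008, 0.016, -1.0]]
wrist_force: [-0.3, -0.6, -1.9]
gripper_width: 0.453
```

```bash
python3 -c "
from h import *
plan(.466,.0908,.13,35.2)"
```

```text
t 24.0 p [0.552  0.3127 0.142 ] jaw 37.2 w 0.453 F [-0.3 -0.6 -1.9] j [ 44.  27.  -4.   0. -60.  -7.]
spin units 0.25
slide after spin [5.266 7.921 0.647] now-axes [4.986 8.101 0.647]
```

Emit:
servo_tool --deltas '[{"slide": [0.35,0.5,0],"spin": 0.2},{"slide": [0.65,1,0],"spin": 0},{"slide": [0.65,1,0],"spin": 0},{"slide": [0.65,1,0],"spin": 0},{"slide": [0.65,1,0],"spin": 0},{"slide": [0.65,1,0],"spin": 0},{"slide": [0.65,1,0],"spin": 0},{"slide": [0.45,0.7,0],"spin": 0},{"slide": [0.2,0.3,0],"spin": 0},{"slide": [0,0,0],"spin": 0}]'

```text
time_s: 25.0
tcp_pos: [0.4637, 0.0897, 0.1471]
ee_rot: [[0.589, -0.808, -0.009], [-0.808, -0.589, -0.016], [0.008, 0.017, -1.0]]
wrist_force: [-0.2, 0.5, -1.8]
gripper_width: 0.453
```

```bash
python3 -c "
from h import *
plan(.466,.0908,.032,35.2)"
```

```text
t 25.0 p [0.4637 0.0897 0.1471] jaw 36.06 w 0.453 F [-0.2  0.5 -1.8] j [ 31.  12. -26.   1. -53.   5.]
spin units 0.108
slide after spin [-0.018 -0.178  4.602] now-axes [-0.016 -0.177  4.602]
```

Emit:
servo_tool --deltas '[{"slide": [0,0,0.4],"spin": 0.05},{"slide": [0,0,0.7],"spin": 0},{"slide": [0,0,0.4],"spin": 0},{"slide": [0,0,0],"spin": 0},{"slide": [0,0,0],"spin": 0}]'

```text
time_s: 25.5
tcp_pos: [0.4656, 0.092, 0.1073]
ee_rot: [[0.585, -0.811, -0.007], [-0.811, -0.585, -0.015], [0.008, 0.015, -1.0]]
wrist_force: [0.7, -0.0, -1.5]
gripper_width: 0.456
```

```bash
python3 -c "
from h import *
plan(.466,.0908,.032,35.2)"
```

```text
t 25.5 p [0.4656 0.092  0.1073] jaw 35.81 w 0.456 F [ 0.7 -0.  -1.5] j [ 31.  15. -29.   1. -47.   4.]
spin units 0.077
slide after spin [ 0.024 -0.028  3.011] now-axes [ 0.024 -0.028  3.011]
```

Emit:
servo_tool --deltas '[{"slide": [0,0,0.4],"spin": 0.05},{"slide": [0,0,0.7],"spin": 0},{"slide": [0,0,0.7],"spin": 0},{"slide": [0,0,0.2],"spin": 0},{"slide": [0,0,0],"spin": 0},{"slide": [0,0,0],"spin": 0}]'

```text
time_s: 26.1
tcp_pos: [0.4679, 0.0934, 0.0562]
ee_rot: [[0.58, -0.815, -0.002], [-0.815, -0.58, -0.013], [0.01, 0.009, -1.0]]
wrist_force: [0.3, 0.3, -1.2]
gripper_width: 0.447
```

```bash
python3 -c "
from h import *
plan(.466,.0908,.032,35.2)"
```

```text
t 26.1 p [0.4679 0.0934 0.0562] jaw 35.45 w 0.447 F [ 0.3  0.3 -1.2] j [ 31.  20. -32.   1. -39.   3.]
spin units 0.031
slide after spin [0.031 0.115 0.97 ] now-axes [0.031 0.115 0.97 ]
```

Emit:
servo_tool --deltas '[{"slide": [0,0.12,0.4],"spin": 0},{"slide": [0,0,0.35],"spin": 0},{"slide": [0,0,0.1],"spin": 0},{"slide": [0,0,0],"spin": 0},{"slide": [0,0,0],"spin": 0}]'

```text
time_s: 26.6
tcp_pos: [0.4665, 0.0918, 0.0348]
ee_rot: [[0.58, -0.815, 0.001], [-0.814, -0.58, -0.011], [0.01, 0.005, -1.0]]
wrist_force: [-0.4, 0.4, -1.9]
gripper_width: 0.453
```

```bash
python3 -c "
from h import *
plan(.466,.0908,.032,35.2)"
```

```text
t 26.6 p [0.4665 0.0918 0.0348] jaw 35.46 w 0.453 F [-0.4  0.4 -1.9] j [ 31.  21. -34.   1. -35.   3.]
spin units 0.032
slide after spin [0.022 0.038 0.112] now-axes [0.022 0.038 0.112]
```

Emit:
servo_tool --deltas '[{"slide": [0,0.03,0.12],"spin": 0},{"slide": [0,0,0.12],"spin": 0}]'

```text
time_s: 26.8
tcp_pos: [0.4674, 0.0913, 0.0321]
ee_rot: [[0.582, -0.813, 0.004], [-0.813, -0.582, -0.013], [0.013, 0.004, -1.0]]
wrist_force: [-12.5, -0.7, 39.3]
gripper_width: 0.451
```

Contact. Releasing.

Emit:
servo_tool --deltas '[{"slide": [0,0,0],"spin": 0},{"slide": [0,0,0],"spin": 0},{"slide": [0,0,0],"spin": 0},{"slide": [0,0,0],"spin": 0},{"slide": [0,0,-0.4],"spin": 0},{"slide": [0,0,-0.9],"spin": 0},{"slide": [0,0,-0.9],"spin": 0},{"slide": [0,0,-0.9],"spin": 0},{"slide": [0,0,-0.6],"spin": 0},{"slide": [0,0,0],"spin": 0}]' --gripper 0

```text
time_s: 27.8
tcp_pos: [0.468, 0.0928, 0.1316]
ee_rot: [[0.583, -0.812, 0.007], [-0.812, -0.583, -0.012], [0.014, 0.001, -1.0]]
wrist_force: [-0.8, 0.5, 0.3]
gripper_width: 0.995
```

```bash
python3 -c "
from h import *
plan(.6086,.2353,.12,35.2)"
```

```text
t 27.8 p [0.468  0.0928 0.1316] jaw 35.69 w 0.995 F [-0.8  0.5  0.3] j [ 31.  13. -28.   1. -49.   4.]
spin units 0.061
slide after spin [-1.422 -7.882  0.432] now-axes [-1.354 -7.894  0.433]
```

Emit:
servo_tool --deltas '[{"slide": [-0.1,-0.5,0],"spin": 0},{"slide": [-0.18,-1,0],"spin": 0},{"slide": [-0.18,-1,0],"spin": 0},{"slide": [-0.18,-1,0],"spin": 0},{"slide": [-0.18,-1,0],"spin": 0},{"slide": [-0.18,-1,0],"spin": 0},{"slide": [-0.18,-1,0],"spin": 0},{"slide": [-0.12,-0.7,0],"spin": 0},{"slide": [-0.05,-0.3,0],"spin": 0},{"slide": [0,0,0],"spin": 0}]'

```text
time_s: 28.8
tcp_pos: [0.605, 0.2373, 0.1171]
ee_rot: [[0.583, -0.812, -0.007], [-0.812, -0.583, -0.021], [0.012, 0.018, -1.0]]
wrist_force: [-0.8, -0.2, 0.5]
gripper_width: 0.999
```

```bash
python3 -c "
from h import *
plan(.6086,.2353,.012,35.2)"
```

```text
t 28.8 p [0.605  0.2373 0.1171] jaw 35.67 w 0.999 F [-0.8 -0.2  0.5] j [ 36.  30.  -3.   1. -58.  -1.]
spin units 0.059
slide after spin [ 0.097 -0.147  4.205] now-axes [ 0.098 -0.146  4.205]
```

Emit:
servo_tool --deltas '[{"slide": [0.05,-0.1,0.4],"spin": 0},{"slide": [0,0,0.8],"spin": 0},{"slide": [0,0,0.9],"spin": 0},{"slide": [0,0,0.6],"spin": 0},{"slide": [0,0,0.1],"spin": 0},{"slide": [0,0,0],"spin": 0},{"slide": [0,0,0],"spin": 0}]'

```text
time_s: 29.5
tcp_pos: [0.6036, 0.2321, 0.0416]
ee_rot: [[0.581, -0.814, -0.013], [-0.814, -0.581, -0.023], [0.011, 0.024, -1.0]]
wrist_force: [-0.7, -0.1, 0.1]
gripper_width: 0.999
```

```bash
python3 -c "
from h import *
plan(.6086,.2353,.012,35.2)"
```

```text
t 29.5 p [0.6036 0.2321 0.0416] jaw 35.51 w 0.999 F [-0.7 -0.1  0.1] j [ 36.  34.  -8.   1. -49.  -1.]
spin units 0.039
slide after spin [-0.002 -0.264  1.178] now-axes [-1.000e-03 -2.640e-01  1.178e+00]
```

Emit:
servo_tool --deltas '[{"slide": [0,-0.2,0.5],"spin": 0},{"slide": [0,0,0.4],"spin": 0},{"slide": [0,0,0.1],"spin": 0},{"slide": [0,0,0],"spin": 0},{"slide": [0,0,0],"spin": 0}]'

```text
time_s: 30.0
tcp_pos: [0.6089, 0.2353, 0.0163]
ee_rot: [[0.581, -0.814, -0.009], [-0.814, -0.581, -0.021], [0.012, 0.02, -1.0]]
wrist_force: [0.4, 0.5, -0.4]
gripper_width: 0.999
```

```bash
python3 -c "
from h import *
plan(.6086,.2353,.012,35.2)"
```

```text
t 30.0 p [0.6089 0.2353 0.0163] jaw 35.51 w 0.999 F [ 0.4  0.5 -0.4] j [ 36.  36.  -8.   1. -47.  -1.]
spin units 0.039
slide after spin [-0.009  0.004  0.174] now-axes [-0.009  0.004  0.174]
```

Emit:
servo_tool --deltas '[{"slide": [0,0,0.18],"spin": 0},{"slide": [0,0,0.05],"spin": 0},{"slide": [0,0,0],"spin": 0}]'

```text
time_s: 30.3
tcp_pos: [0.6091, 0.2354, 0.0107]
ee_rot: [[0.581, -0.814, -0.008], [-0.814, -0.581, -0.02], [0.012, 0.019, -1.0]]
wrist_force: [-1.0, 0.3, 0.4]
gripper_width: 1.0
```

Emit:
servo_tool --deltas '[{"slide": [0,0,0],"spin": 0},{"slide": [0,0,0],"spin": 0},{"slide": [0,0,0],"spin": 0},{"slide": [0,0,0],"spin": 0},{"slide": [0,0,0],"spin": 0},{"slide": [0,0,0],"spin": 0},{"slide": [0,0,0],"spin": 0},{"slide": [0,0,0],"spin": 0},{"slide": [0,0,0],"spin": 0}]' --gripper 255

```text
time_s: 31.2
tcp_pos: [0.6094, 0.2356, 0.0114]
ee_rot: [[0.581, -0.814, -0.007], [-0.814, -0.581, -0.02], [0.012, 0.018, -1.0]]
wrist_force: [0.8, -0.7, 1.4]
gripper_width: 0.268
```

```bash
python3 -c "
from h import *
plan(.5376,-.01,.13,35.2)"
```

```text
t 31.2 p [0.6094 0.2356 0.0114] jaw 35.53 w 0.268 F [ 0.8 -0.7  1.4] j [ 36.  37.  -8.   1. -46.  -1.]
spin units 0.041
slide after spin [ 6.426  8.094 -4.528] now-axes [ 6.38   8.13  -4.528]
```

Emit:
servo_tool --deltas '[{"slide": [0,0,-0.5],"spin": 0},{"slide": [0,0,-0.9],"spin": 0},{"slide": [0,0,-0.9],"spin": 0},{"slide": [0,0,-0.9],"spin": 0},{"slide": [0.4,0.5,-0.7],"spin": 0},{"slide": [0.8,1,-0.2],"spin": 0},{"slide": [0.8,1,0],"spin": 0},{"slide": [0.8,1,0],"spin": 0},{"slide": [0.8,1,0],"spin": 0},{"slide": [0.8,1,0],"spin": 0}]'

```text
time_s: 32.2
tcp_pos: [0.5637, 0.0672, 0.13]
ee_rot: [[0.587, -0.809, 0.002], [-0.809, -0.587, -0.017], [0.015, 0.008, -1.0]]
wrist_force: [0.4, -1.0, 0.3]
gripper_width: 0.267
```

```bash
python3 -c "
from h import *
plan(.5376,-.01,.13,35.2)"
```

```text
t 32.2 p [0.5637 0.0672 0.13  ] jaw 35.96 w 0.267 F [ 0.4 -1.   0.3] j [ 24.  21. -16.   1. -53.  12.]
spin units 0.095
slide after spin [1.921 2.631 0.053] now-axes [1.886 2.656 0.053]
```

Emit:
servo_tool --deltas '[{"slide": [0.7,1,0],"spin": 0.05},{"slide": [0.6,0.9,0],"spin": 0},{"slide": [0.2,0.3,0],"spin": 0},{"slide": [0,0,0],"spin": 0},{"slide": [0,0,0],"spin": 0}]'

```text
time_s: 32.7
tcp_pos: [0.5394, -0.0005, 0.136]
ee_rot: [[0.578, -0.816, 0.007], [-0.816, -0.578, -0.016], [0.017, 0.003, -1.0]]
wrist_force: [-0.0, 1.2, -0.3]
gripper_width: 0.269
```

```bash
python3 -c "
from h import *
plan(.5376,-.01,.019,35.2)"
```

```text
t 32.7 p [ 5.394e-01 -5.000e-04  1.360e-01] jaw 35.32 w 0.269 F [-0.   1.2 -0.3] j [ 18.  18. -19.   1. -52.  17.]
spin units 0.015
slide after spin [0.187 0.264 4.684] now-axes [0.187 0.265 4.683]
```

Emit:
servo_tool --deltas '[{"slide": [0.15,0.2,0.4],"spin": 0},{"slide": [0,0,0.8],"spin": 0},{"slide": [0,0,0.9],"spin": 0},{"slide": [0,0,0.6],"spin": 0},{"slide": [0,0,0.2],"spin": 0},{"slide": [0,0,0],"spin": 0},{"slide": [0,0,0],"spin": 0}]'

```text
time_s: 33.4
tcp_pos: [0.5405, -0.0037, 0.0589]
ee_rot: [[0.584, -0.812, 0.009], [-0.812, -0.584, -0.016], [0.018, 0.002, -1.0]]
wrist_force: [-0.2, -0.5, -0.1]
gripper_width: 0.263
```

```bash
python3 -c "
from h import *
plan(.5376,-.01,.019,35.2)"
```

```text
t 33.4 p [ 0.5405 -0.0037  0.0589] jaw 35.74 w 0.263 F [-0.2 -0.5 -0.1] j [ 17.  24. -24.   2. -42.  17.]
spin units 0.068
slide after spin [0.113 0.237 1.599] now-axes [0.111 0.238 1.599]
```

Emit:
servo_tool --deltas '[{"slide": [0.1,0.22,0.5],"spin": 0.05},{"slide": [0,0,0.5],"spin": 0},{"slide": [0,0,0.15],"spin": 0},{"slide": [0,0,0],"spin": 0},{"slide": [0,0,0],"spin": 0}]'

```text
time_s: 33.9
tcp_pos: [0.5415, -0.0079, 0.0335]
ee_rot: [[0.58, -0.814, 0.018], [-0.814, -0.58, -0.014], [0.021, -0.006, -1.0]]
wrist_force: [-0.0, -0.1, -1.1]
gripper_width: 0.262
```

```bash
python3 -c "
from h import *
plan(.5376,-.01,.019,35.2)"
```

```text
t 33.9 p [ 0.5415 -0.0079  0.0335] jaw 35.47 w 0.262 F [-0.  -0.1 -1.1] j [ 17.  26. -26.   2. -37.  17.]
spin units 0.034
slide after spin [-0.035  0.18   0.58 ] now-axes [-0.036  0.18   0.58 ]
```

Emit:
servo_tool --deltas '[{"slide": [-0.03,0.18,0.3],"spin": 0},{"slide": [0,0,0.15],"spin": 0},{"slide": [0,0,0],"spin": 0},{"slide": [0,0,0],"spin": 0}]'

```text
time_s: 34.3
tcp_pos: [0.5382, -0.0099, 0.0229]
ee_rot: [[0.58, -0.814, 0.021], [-0.814, -0.581, -0.013], [0.022, -0.009, -1.0]]
wrist_force: [0.4, -0.4, 0.2]
gripper_width: 0.265
```

```bash
python3 -c "
from h import *
plan(.5376,-.01,.019,35.2)"
```

```text
t 34.3 p [ 0.5382 -0.0099  0.0229] jaw 35.49 w 0.265 F [ 0.4 -0.4  0.2] j [ 17.  27. -27.   2. -36.  17.]
spin units 0.036
slide after spin [-0.015  0.022  0.155] now-axes [-0.015  0.022  0.155]
```

Emit:
servo_tool --deltas '[{"slide": [0,0,0.12],"spin": 0},{"slide": [0,0,0.1],"spin": 0}]'

```text
time_s: 34.5
tcp_pos: [0.5391, -0.01, 0.0191]
ee_rot: [[0.581, -0.813, 0.022], [-0.813, -0.582, -0.014], [0.024, -0.01, -1.0]]
wrist_force: [-7.2, 2.6, 25.5]
gripper_width: 0.269
```

Emit:
servo_tool --deltas '[{"slide": [0,0,0],"spin": 0},{"slide": [0,0,0],"spin": 0},{"slide": [0,0,0],"spin": 0},{"slide": [0,0,0],"spin": 0},{"slide": [0,0,-0.4],"spin": 0},{"slide": [0,0,-0.9],"spin": 0},{"slide": [0,0,-1],"spin": 0},{"slide": [0,0,-1],"spin": 0},{"slide": [0,0,-1],"spin": 0},{"slide": [0,0,-0.5],"spin": 0}]' --gripper 0

```text
time_s: 35.5
tcp_pos: [0.5353, -0.0088, 0.1438]
ee_rot: [[0.581, -0.813, 0.017], [-0.813, -0.582, -0.015], [0.022, -0.005, -1.0]]
wrist_force: [0.6, -0.2, -0.3]
gripper_width: 0.989
```

Emit:
servo_tool --deltas '[{"slide": [-0.8,-0.8,-0.4],"spin": 0},{"slide": [-1,-1,-0.4],"spin": 0},{"slide": [-1,-1,-0.4],"spin": 0},{"slide": [-1,-1,0],"spin": 0},{"slide": [-1,-1,0],"spin": 0},{"slide": [-1,-1,0],"spin": 0},{"slide": [-1,-1,0],"spin": 0},{"slide": [-0.5,-0.5,0],"spin": 0},{"slide": [0,0,0],"spin": 0}]'

```text
time_s: 36.4
tcp_pos: [0.5793, 0.2554, 0.1829]
ee_rot: [[0.579, -0.815, 0.029], [-0.815, -0.579, -0.01], [0.024, -0.018, -1.0]]
wrist_force: [-0.5, -0.1, -0.4]
gripper_width: 1.002
```

```bash
python3 -c "
from h import *
plan(.5376,-.01,.019,35.2)
from station import optics
import cv2,pickle
c=optics.capture('side');e=optics.capture('scene');pickle.dump(dict(side=c,scene=e),open('d1.pkl','wb'))
cv2.imwrite('pics/s9.png',cv2.resize(c['frame'][120:290,170:390,::-1],None,fx=3.5,fy=3.5,interpolation=cv2.INTER_CUBIC))
cv2.imwrite('pics/c9.png',cv2.resize(e['frame'][125:275,120:380,::-1],None,fx=3,fy=3,interpolation=cv2.INTER_CUBIC))
"
```

```text
t 36.4 p [0.5793 0.2554 0.1829] jaw 35.4 w 1.002 F [-0.5 -0.1 -0.4] j [ 39.  24.  -3.   2. -62.  -5.]
spin units 0.025
slide after spin [7.553 7.598 6.61 ] now-axes [7.526 7.625 6.609]
```

View pics/s9.png

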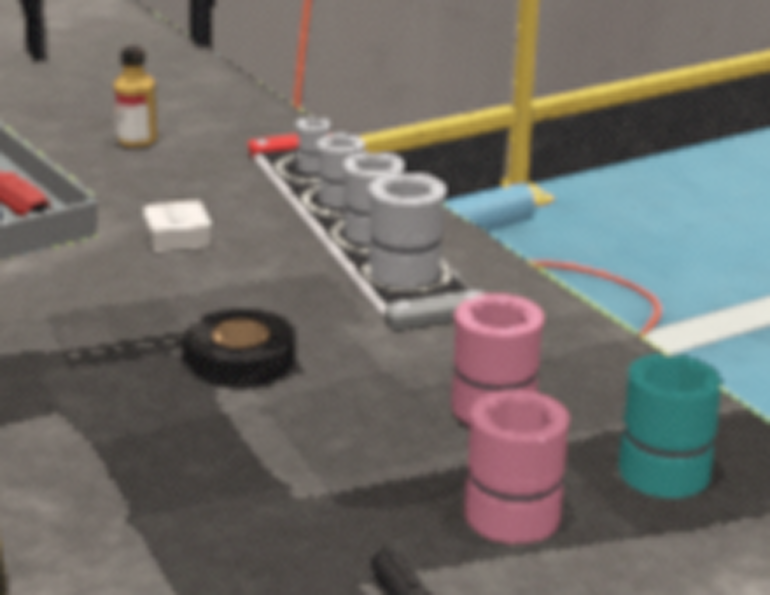

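View pics/c9.png

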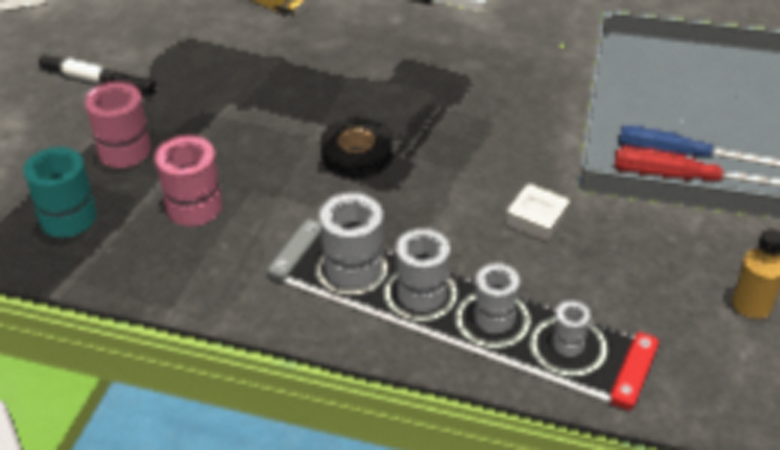

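All four sockets are on their rings in the right order. I'll check the offsets numerically, using tops at (352,215), (424,247), (498,281), (572,315) in the scene crop and (408,190), (373,166), (341,145), (314,126) in the side crop.

```bash
python3 - <<'E'
import pickle
from h import *
d=pickle.load(open('d1.pkl','rb'))
P=dict(s4=(352,215,408,190,.068,.4306,.1417),s3=(424,247,373,166,.060,.466,.0908),s2=(498,281,341,145,.052,.5027,.0401),s1=(572,315,314,126,.044,.5376,-.01))
ux=np.array([.107,-.1517]);ux/=np.linalg.norm(ux);uy=np.array([-ux[1],ux[0]])
for k,(a,b,c,e,z,x,y) in P.items():
    A=ray(d['scene'],(a+.5)/3-.5+120,(b+.5)/3-.5+125,z);B=ray(d['side'],(c+.5)/3.5-.5+170,(e+.5)/3.5-.5+120,z)
    for q in(A,B):print(k,'along/across mm',((q-[x,y])@ux*1e3).round(1),((q-[x,y])@uy*1e3).round(1))
from station import r
r.finish_job()
E
```

```text
s4 along/across mm 1.8 1.4
s4 along/across mm -3.0 2.0
s3 along/across mm 1.5 1.7
s3 along/across mm -3.2 2.5
s2 along/across mm 0.7 -0.3
s2 along/across mm -5.1 2.4
s1 along/across mm -0.9 -0.8
s1 along/across mm -6.2 2.1
the job is handed in; nothing more can be done
```

I put all four sockets back on the strip, with socket_1 beside the red block and the sizes growing to socket_4 beside the grey block. The job was handed in at about 36.5 s of the 83 s allowed; no verdict comes back.

**Checks that passed:**
- **Standing:** the last pictures show all four upright, each inside its ring, with the gripper open and well clear of everything.
- **Bystanders:** the oil bottle, tape roll and reference block looked unmoved between the first and last pictures. I compared them by eye and did not measure.
- **Forces:** the highest wrist force I read was about 40 N, while setting socket_3 down, against a limit of 120 N. I only read forces at the end of each move.

**Where the checks disagreed:** the two cameras gave different offsets from the ring centres. Every reading is still inside the 12 mm limit.

| Camera | Along the strip (mm) | Across the strip (mm) |
|---|---|---|
| Scene | -0.9 to +1.8 | -0.8 to +1.7 |
| Side | -6.2 to -3.0 | +2.0 to +2.5 |

The recorded release positions were within about 3 mm of the ring centres and fit the scene camera better. The side view is shallow, so its along-strip readings are probably the less accurate ones.

The tool also drifted up to about 1.7 degrees off vertical during the work, and I could not correct that with the moves available. The sockets still look upright, but I did not measure their tilt.

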